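Hang a model roof on the drying bar and start the timer

ROBOT

A 6-joint arm with a two-finger parallel gripper is mounted at the origin on the work surface. World frame = base frame: x ahead of the robot, y to its left, z up, the work surface at z = 0. Lengths are in m, angles in rad, forces in N, time in s.
With the tool pointing down it reaches from about 0.425 to 0.95 m from the base axis. Payload 3.5 kg.
Tool frame: the origin (TCP) lies midway between the tips of the shut fingers; the grasp point (between the pads) lies 19 mm behind it; z points along the fingers, y is the line along which they close (so a half turn about z gives the same grasp; the last joint's range is limited). The gripper opens to 85 mm and grips with 20 to 120 N. Pads are 22 mm wide; open, the fingers measure 114 mm over their backs; the gripper's body (76 mm by 85 mm) begins 54 mm behind the grasp point. The pads swing forward as they close: fully open they stand 13 mm farther back than shut.
Start: joints at [-1.256, 0.286, 1.577, -0, 1.279, -0.15], TCP at [0.303, -0.603, 0.231] pointing down, gripper open.
Joint ranges: [-2.77, 2.77], [-0.9, 2.22], [0.21, 2.48], [-1.53, 4.67], [0.24, 2.81], [-2.84, 2.84]. Speed limits (rad/s): [2.79, 2.79, 3.14, 3.14, 3.14, 3.14].

INTERFACE

Orientations are given as a unit quaternion [x, y, z, w].
In Python, from plant import * gives the robot as it stands.
- The arm moves only by the tool move_arm, never from a script. Its argument "moves" is a list of rows, each a list of 3 entries, a list of its own where there are three numbers: the opening, from 0 (shut) to 1 (fully open), then the shift along the tool's x, y, z in m, then the turn, a rotation vector about the tool's x, y, z in rad. A call has exactly 10 rows; each row shifts and turns the commanded pose from where the row before left it, along the tool's axes as they then stand; what a row does not reach is not made up. A row lasts 1/12 s, in which the tool goes at most 41.7 mm and 7.16 degrees, less where a joint would pass 70% of its speed; a pose out of reach is approached as far as the arm can. A call is refused whole if a number of a shift passes 0.0417 or a number of a turn 0.125, either way. A call with a gripper value outside its range is refused whole. The fingers move at their own pace and stop on an object; "grip_force" is the grip in N (left out, the last holds). Time passes only in rows, so rows that do not move let the fingers close, or fill a call up. It gives the time, the measured TCP pose, the force, the opening and the grip force at its end, in the units of the state.
- get_state(): the state, without advancing time (a new reading comes with each control period).
- read_camera(name): name is "scene" or "top" or "wrist"; returns the picture (480x640x3 uint8, red, green, blue); there is no depth.
- camera_params(name): a dict with "fx", "fy", "cx", "cy" (pixels), "rvec" (rotation vector, rad) and "tvec" (3), from world to camera coordinates, as OpenCV has them; the wrist camera has in their place "tool_from_camera" (4x4, takes a point from camera to tool coordinates, whose origin is the TCP and whose axes are the flange's). Camera axes: x right, y down, z forward; pixel columns grow to the right and rows downward; lengths in m; the calibration is good to about 2 mm. A picture is of the moment at which its call begins: read the wrist's pose just before it. camera_params takes no time and is no camera call.
- sign_off(): hands the job in; it is judged then, once.
The state is a dict: "time": time; "qpos": joint angles; "dq": joint speeds; "joint_efforts": joint torques, N m; "eef_pos": TCP position; "tcp_rot": TCP orientation; "contact_force": force on the tool from outside, world axes, zero at the start; "wrist_torque": the same for the moment, N m; "opening": opening from 0.0 (shut) to 1.0 (fully open); "finger_force": force on a finger pad.
Only numpy, scipy, OpenCV 4.12 (cv2) and the standard library are available. Lean on these libraries where they do the work, as an engineer would, in place of code of your own. Each camera call takes 0.05 s, during which the arm holds its last target. There are 200 camera calls.

TASK

Draw the model roof right out from under the plywood bridge, stand it on the table in the open and let go, so that it can be taken again by its chimney end. Then hang it astride the bar of the drying stand, plain end in under the lamp and chimney end outside, half its length beneath the lamp, and let go. Last, press the timer's plunger down to its stop and let it come back up; do not knock over the paint jars or the bottle.

Things in the scene. Friction and masses are not known exactly. Their poses are not given: they have to be found in the camera images.
- roof: Loose blue-grey gable roof, 160 g: an open inverted V, 180 mm long (y), 100 mm wide at the eaves it stands on. Origin: centre of underside, z up. 5 mm panels 35 deg from vertical, inner apex z 63 mm. Ridge beam on top, full length, 18 mm wide, top z 84, grippable from z 60 up. Chimney at the +y end, the -y end plain and in the open at first. Hung, its origin is 49 mm below the bar axis.
- chimney (a point): Centre of the top of the roof's square chimney, 26 x 26 mm, rising 42 mm from the ridge near one end (roof frame 0, +60, 126 mm). Axes as the roof's. It is too tall to pass beneath the lamp.
- ridge_end (a point): Point on top of the ridge beam 30 mm from the roof's plain end (roof frame 0, -60, 84 mm); axes as the roof's.
- bridge: Fixed plywood bridge: board 250 (x) by 190 mm (y), 10 mm thick, underside z 155 mm, on four round legs 14 mm thick at x -115 and +115, y 12 and 178 mm; low model pieces stand on it up to z 207. Origin: on the table below the middle of the board's open edge; the board extends to +y from there.
- bar_mark (a point): On the axis of the drying stand's 16 mm bar, 105 mm above the table, below the lamp's free edge; y along the bar to its open end, z up. Bar y -155 to +95 mm, on a post 8 mm wide (x) at y 85 and a column 60 mm wide at y -179 to -155. Flat lamp head, 110 mm in x, covers y -179 to 0 at 60 to 74 mm above the axis. Base plate 100 mm (x), y -190 to +100, 8 mm thick.
- timer_top (a point): Centre of the top of the push timer's round black plunger head (38 mm across), 66 mm above the table when up. The head stands on a fixed grey box 64 x 64 mm, 40 mm high.
- timer (a joint): Travel of the timer's plunger: 0 up, 0.010 m fully down at its stop; a spring (2 N at the top, 6 N at the stop) brings it back.
- jar_a: Loose paint jar with black cap, 44 mm across, 62 mm high; origin at the centre of its underside. Bystander.
- jar_b: Loose paint jar with white cap, 44 mm across, 62 mm high; origin at the centre of its underside. Bystander.
- bottle: Loose white bottle, 48 mm across, 115 mm high; origin at the centre of its underside. Bystander.
Not all that is in view belongs to the job. Leave any purple or yellow look-alike of the part that bears timer_top alone.

How it is judged:
By the outcome, as a careful person would: the job done as asked, in the order asked, and still so for the second after the job is handed in, with the robot touching nothing.
It also fails if it takes over 58 s, if anything falls off the work surface, if the arm or the gripper's body presses on something with over 40 N, if the wrist force passes 120 N, or if a joint passes its speed limit or range.

## Working session

There is one attempt and no reset: what is moved stays moved. The work goes in short steps, Python scripts to look and compute and a tool call to move; the robot and the scene stay as the last step left them, time stands still between calls to the robot, and variables do not carry over. Pictures are saved under pics/ and viewed, at most 13 in all, crops included, and the job is handed in when it is done.

Besides the shell and the picture viewer there is one more tool, called as name(argument=value, ...), one argument or row to a line, values as JSON. move_arm: Moves the arm, as the interface text tells. Its arguments: {"type":"object","properties":{"moves":{"type":"array"},"grip_force":{"type":"number"}},"required":["moves"]}

```bash
mkdir -p pics; ls; python3 - <<'E'
from plant import *
import cv2,numpy as np
s=get_state();print({k:np.round(v,3).tolist() for k,v in s.items()})
for n in ("scene","top"):
    im=read_camera(n);cv2.imwrite(f"pics/{n}0.png",im[:,:,::-1]);p=camera_params(n);print(n,p)
    R=cv2.Rodrigues(np.array(p["rvec"]))[0];print(-R.T@np.array(p["tvec"]))
print(camera_params("wrist"))
E
```

```text
pics
{'time': 0.0, 'qpos': [-1.256, 0.287, 1.578, 0.0, 1.279, -0.15], 'dq': [0.0, -0.0, -0.002, 0.001, 0.0, -0.0], 'joint_efforts': [-0.0, -40.598, -29.263, -0.0, 0.006, 0.0], 'eef_pos': [0.302, -0.603, 0.23], 'tcp_rot': [0.973, 0.23, -0.0, -0.001], 'contact_force': [-0.273, 0.98, -0.243], 'wrist_torque': [0.045, 0.005, 0.015], 'finger_force': 0.0, 'opening': 1.002}
scene {'fx': 518.0495212952774, 'fy': 518.0495212952774, 'cx': 322.40151859508404, 'cy': 242.9038244275336, 'rvec': array([ 0.37143872,  2.75272836, -1.22829082]), 'tvec': array([0.48765688, 0.01264983, 1.41742584])}
[0.74197352 0.8816909  0.95872922]
top {'fx': 482.6684302822069, 'fy': 482.6684302822069, 'cx': 318.0028025019481, 'cy': 242.889662718899, 'rvec': array([ 2.15307583, -2.21066722,  0.03718654]), 'tvec': array([0.03370869, 0.50364557, 1.10234755])}
[ 0.44124474 -0.00352644  1.12927229]
{'fx': 406.1518030685435, 'fy': 406.1518030685435, 'cx': 318.20532500716877, 'cy': 235.69634154358153, 'tool_from_camera': array([[-1.56150605e-04, -9.46239204e-01, -3.23467686e-01,
         8.33530642e-02],
       [ 9.99999980e-01, -1.87633320e-04,  6.61438609e-05,
        -1.01198469e-04],
       [-1.23281230e-04, -3.23467669e-01,  9.46239215e-01,
        -1.42858754e-01],
       [ 0.00000000e+00,  0.00000000e+00,  0.00000000e+00,
         1.00000000e+00]])}
```

View pics/scene0.png

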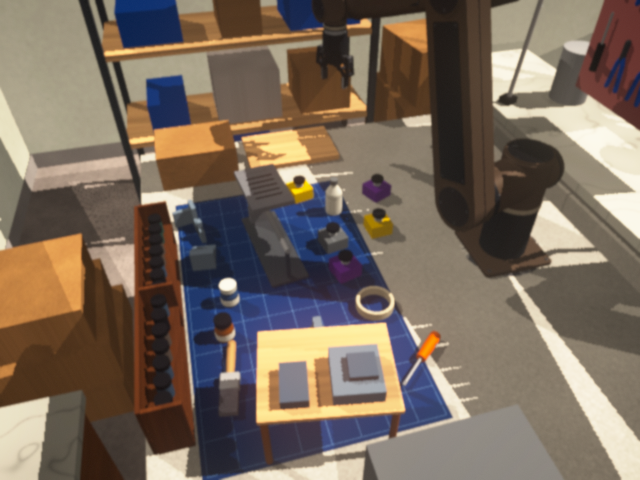

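View pics/top0.png

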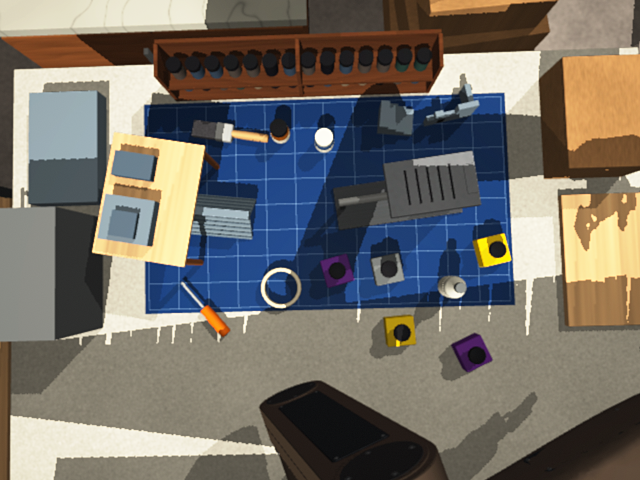

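The scene view (camera opposite the robot) shows the bridge near (328,370) and the stand near (268,235). The top view shows the bridge board with corners near (114,133), (206,145), (187,265) and (93,250), and the roof's plain end sticking out near (225,218). It also shows the stand's lamp at (432,185), the bar running to (335,202), and the grey timer at (388,268). I'll zoom in to get edges.

```bash
cat > h.py <<'E'
from plant import *
import cv2,numpy as np
from scipy.spatial.transform import Rotation as Ro
def cam(n):
    p=camera_params(n);K=np.array([[p["fx"],0,p["cx"]],[0,p["fy"],p["cy"]],[0,0,1.]])
    return K,cv2.Rodrigues(np.array(p["rvec"],float))[0],np.array(p["tvec"],float)
def pix(n,u,v,z):
    K,R,t=cam(n);d=R.T@np.linalg.inv(K)@np.array([u,v,1.]);c=-R.T@t
    return c+d*(z-c[2])/d[2]
def proj(n,P):
    K,R,t=cam(n);q=K@(R@np.asarray(P,float)+t);return q[:2]/q[2]
def crop(im,x0,y0,x1,y1,s): return cv2.resize(im[y0:y1,x0:x1],None,fx=s,fy=s,interpolation=cv2.INTER_CUBIC)
E
python3 - <<'E'
from h import *
im=cv2.imread("pics/top0.png")
cv2.imwrite("pics/t1.png",crop(im,85,125,275,275,4))
cv2.imwrite("pics/t2.png",crop(im,325,140,485,290,4))
E
```

```text
(no output)
```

View pics/t1.png

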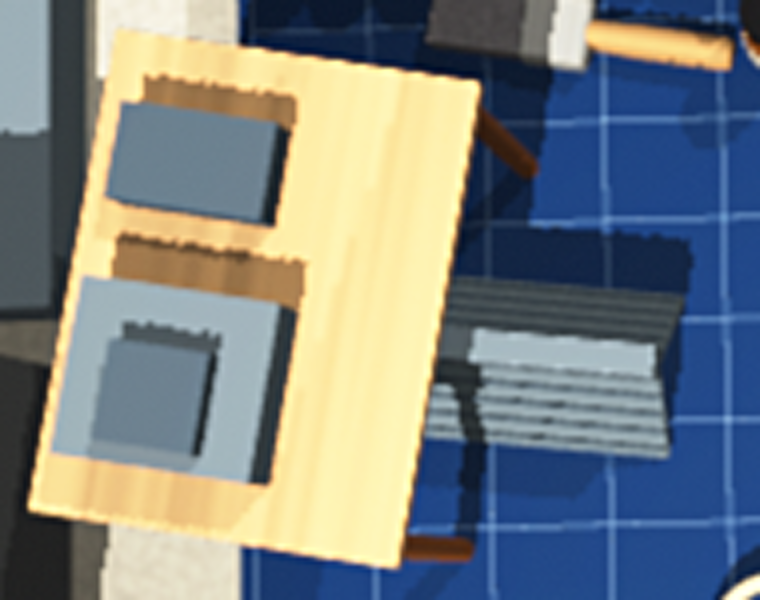

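View pics/t2.png

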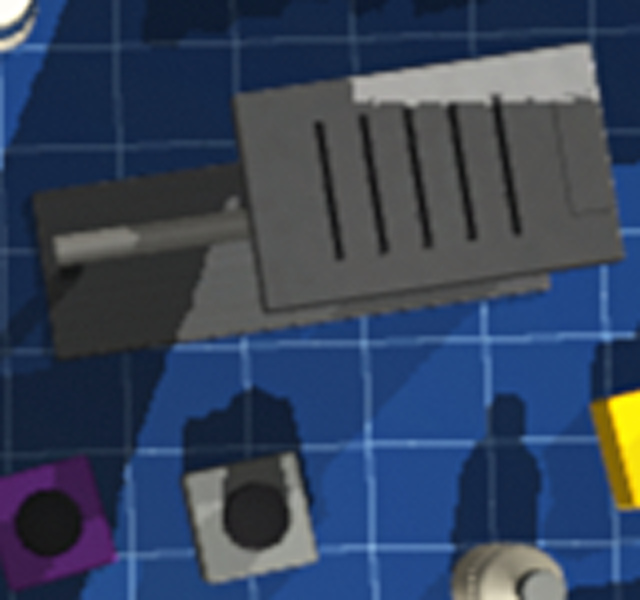

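Crop t1 (4x, offset 85,125) shows the roof ridge beam's plain end centred at about (657,360), running left to (470,345). The board corners are at (118,28), (482,80), (400,568) and (28,512). Crop t2 (offset 325,140) shows the lamp corners at (235,95), (592,43), (624,258) and (265,312), the bar end at (57,250), the base corners at (33,195) and (57,358), and the timer head at (257,516).

```bash
python3 - <<'E'
from h import *
a=lambda u,v,z:pix("top",85+u/4-.375,125+v/4-.375,z)
b=lambda u,v,z:pix("top",325+u/4-.375,140+v/4-.375,z)
ang=lambda d:np.degrees(np.arctan2(-d[0],d[1]))  # yaw of frame whose +y is d
np.set_printoptions(precision=4,suppress=True)
r=a(657,360,.084);r2=a(470,345,.084);print("ridge plain end",r,"yaw",ang(r2-r))
e1=a(668,457,.0);e2=a(425,437,0);f1=a(685,293,0);f2=a(450,280,0);print("eaves",e1,f1,np.linalg.norm(e1-f1),(e1+f1)/2,ang(e2-e1),ang(f2-f1))
c=[a(*q,.165) for q in [(118,28),(482,80),(400,568),(28,512)]];print("board",c,[np.linalg.norm(c[i]-c[i-1]) for i in range(4)],"origin",(c[1]+c[2])/2,"yaw",ang(c[0]-c[1]),ang(c[3]-c[2]))
l=[b(*q,.179) for q in [(235,95),(592,43),(624,258),(265,312)]];print("lamp",l,[np.linalg.norm(l[i]-l[i-1]) for i in range(4)],"free mid",(l[0]+l[3])/2,"yaw",ang(l[0]-l[1]),ang(l[3]-l[2]))
B=b(57,250,.105);B2=b(240,224,.113);print("bar end",B,"yaw",ang(B-B2),"mark",(l[0]+l[3])/2,np.linalg.norm(B-(l[0]+l[3])/2))
p=[b(33,195,.008),b(57,358,.008)];print("base",p,np.linalg.norm(p[0]-p[1]),(p[0]+p[1])/2)
print("timer",b(257,516,.066))
print("jars",pix("top",280,130,.062),pix("top",323.5,138.5,.062),"bottle",pix("top",452,287,.1))
# in scene: check projections
for n,P in [("ridge",r),("timer",b(257,516,.066)),("mark",(l[0]+l[3])/2),("barend",B)]: print(n,proj("scene",P))
E
```

```text
ridge plain end [0.5663 0.1683 0.084 ] yaw -6.214461549455672
eaves [0.5189 0.1766 0.    ] [0.6157 0.1648 0.    ] 0.09752434620520863 [0.5673 0.1707 0.    ] -6.255054590280715 -4.848231293886583
board [array([0.7353, 0.4287, 0.165 ]), array([0.7023, 0.2418, 0.165 ]), array([0.4553, 0.2863, 0.165 ]), array([0.4885, 0.4751, 0.165 ])] [np.float64(0.25106295325316186), np.float64(0.1898583065460714), np.float64(0.2509594843061477), np.float64(0.19173047695700346)] origin [0.5788 0.264  0.165 ] yaw -9.986853318489715 -9.960280106669359
lamp [array([ 0.6495, -0.1169,  0.179 ]), array([ 0.6701, -0.2938,  0.179 ]), array([ 0.5627, -0.3048,  0.179 ]), array([ 0.541 , -0.1281,  0.179 ])] [np.float64(0.10907480968159675), np.float64(0.17810327699505532), np.float64(0.1079424419743346), np.float64(0.1780528194687951)] free mid [ 0.5953 -0.1225  0.179 ] yaw 6.628877064657927 6.993538743429302
bar end [ 0.5851 -0.0283  0.105 ] yaw 5.838171864794491 mark [ 0.5953 -0.1225  0.179 ] 0.12019366301789498
base [array([ 0.6315, -0.0176,  0.008 ]), array([ 0.5355, -0.0289,  0.008 ])] 0.09669381361976728 [ 0.5835 -0.0232  0.008 ]
timer [ 0.4407 -0.1347  0.066 ]
jars [0.7582 0.0983 0.062 ] [0.7356 0.001  0.062 ] bottle [ 0.3986 -0.262   0.1   ]
ridge [315.659  316.1209]
timer [332.4087 226.334 ]
mark [273.6429 205.0463]
barend [287.4195 251.5758]
```

```bash
cat >> h.py <<'E'
def plan(wps,cur=None):
    """wps: list of (x,y,z,yawdeg,rows); tool down, tool x at yaw. prints rounded rows in tool axes"""
    s=get_state();p,R=(np.array(s["eef_pos"]),Ro.from_quat(s["tcp_rot"])) if cur is None else (np.array(cur[:3]),D(cur[3]))
    for x,y,z,w,n in wps:
        T=D(w)
        for k in range(n):
            f=1/(n-k)
            sh=np.round(R.inv().apply((np.array([x,y,z])-p)*f),3)
            tn=np.round((R.inv()*T).as_rotvec()*f,3)
            print("  ",sh.tolist(),tn.tolist());p=p+R.apply(sh);R=R*Ro.from_rotvec(tn)
        print("end",p.round(4),n)
def D(w):
    a=np.radians(w);return Ro.from_matrix(np.array([[np.cos(a),np.sin(a),0],[np.sin(a),-np.cos(a),0],[0,0,-1]]))
def st():
    s=get_state();x=Ro.from_quat(s["tcp_rot"]).apply([1,0,0]);print("t",round(s["time"],2),"p",np.round(s["eef_pos"],4),"yaw",round(np.degrees(np.arctan2(x[1],x[0])),2),"z",Ro.from_quat(s["tcp_rot"]).apply([0,0,1]).round(3),"F",np.round(s["contact_force"],1),"M",np.round(s["wrist_torque"],2),"op",round(s["opening"],3),"ff",round(s["finger_force"],1),"q",np.round(s["qpos"],2))
E
python3 - <<'E'
from h import *
plan([(.40,-.33,.22,84,10),(.555,.03,.2,84,10)])
E
```

```text
[0.021, -0.02, 0.001] [-0.0, -0.0, -0.1]
   [0.023, -0.018, 0.001] [-0.0, -0.0, -0.1]
   [0.024, -0.015, 0.001] [-0.0, -0.0, -0.1]
   [0.026, -0.013, 0.001] [-0.0, -0.0, -0.1]
   [0.027, -0.01, 0.001] [-0.0, -0.0, -0.1]
   [0.028, -0.008, 0.001] [-0.0, -0.0, -0.1]
   [0.029, -0.005, 0.001] [-0.0, -0.0, -0.1]
   [0.029, -0.002, 0.001] [-0.0, -0.001, -0.1]
   [0.029, 0.001, 0.001] [-0.001, -0.0, -0.101]
   [0.028, 0.005, 0.002] [-0.0, -0.001, -0.1]
end [ 0.4003 -0.3304  0.2195] 10
   [0.037, 0.012, 0.002] [-0.0, 0.0, -0.0]
   [0.038, 0.012, 0.002] [-0.0, 0.0, -0.0]
   [0.037, 0.012, 0.002] [-0.0, 0.0, -0.0]
   [0.038, 0.011, 0.002] [-0.0, 0.0, -0.0]
   [0.037, 0.012, 0.002] [-0.0, 0.0, -0.0]
   [0.038, 0.011, 0.002] [-0.0, 0.0, -0.0]
   [0.037, 0.012, 0.002] [-0.0, 0.0, -0.0]
   [0.038, 0.011, 0.002] [-0.0, 0.0, -0.0]
   [0.037, 0.012, 0.002] [-0.0, 0.0, -0.0]
   [0.038, 0.011, 0.001] [-0.0, 0.0, -0.0]
end [0.5549 0.0303 0.2004] 10
```

move_arm(
  moves=[
    [0.5, [0.021, -0.02, 0.001], [0, 0, -0.1]],
    [0.5, [0.023, -0.018, 0.001], [0, 0, -0.1]],
    [0.5, [0.024, -0.015, 0.001], [0, 0, -0.1]],
    [0.5, [0.026, -0.013, 0.001], [0, 0, -0.1]],
    [0.5, [0.027, -0.01, 0.001], [0, 0, -0.1]],
    [0.5, [0.028, -0.008, 0.001], [0, 0, -0.1]],
    [0.5, [0.029, -0.005, 0.001], [0, 0, -0.1]],
    [0.5, [0.029, -0.002, 0.001], [0, 0, -0.1]],
    [0.5, [0.029, 0.001, 0.001], [0, 0, -0.1]],
    [0.5, [0.028, 0.005, 0.002], [0, 0, -0.1]],
  ],
)

```text
time: 0.93
eef_pos: [0.4005, -0.3293, 0.2199]
tcp_rot: [0.742, 0.67, 0.0, -0.0]
contact_force: [0.2, -0.2, 0.5]
opening: 0.499
finger_force: 0.0
```

move_arm(
  moves=[
    [0.5, [0.037, 0.012, 0.002], [0, 0, 0]],
    [0.5, [0.038, 0.012, 0.002], [0, 0, 0]],
    [0.5, [0.037, 0.012, 0.002], [0, 0, 0]],
    [0.5, [0.038, 0.011, 0.002], [0, 0, 0]],
    [0.5, [0.037, 0.012, 0.002], [0, 0, 0]],
    [0.5, [0.038, 0.011, 0.002], [0, 0, 0]],
    [0.5, [0.037, 0.012, 0.002], [0, 0, 0]],
    [0.5, [0.038, 0.011, 0.002], [0, 0, 0]],
    [0.5, [0.037, 0.012, 0.002], [0, 0, 0]],
    [0.5, [0.038, 0.011, 0.001], [0, 0, 0]],
  ],
)

```text
time: 1.77
eef_pos: [0.5555, 0.0316, 0.2006]
tcp_rot: [0.744, 0.669, -0.0, -0.0]
contact_force: [0.5, -0.6, 0.6]
opening: 0.498
finger_force: 0.0
```

```bash
python3 - <<'E'
from h import *
st();plan([(.567,.13,.2,84,5)])
E
```

```text
t 1.77 p [0.5555 0.0316 0.2006] yaw 83.94 z [-0.001 -0.    -1.   ] F [ 0.5 -0.6  0.6] M [-0.01 -0.01  0.02] op 0.498 ff 0.0 q [-0.13  0.05  1.9  -0.    1.19 -0.02]
   [0.02, 0.0, 0.0] [-0.0, 0.0, -0.0]
   [0.02, 0.0, 0.0] [-0.0, 0.0, -0.0]
   [0.02, 0.0, 0.0] [-0.0, 0.0, -0.0]
   [0.02, 0.001, 0.0] [-0.0, 0.0, -0.001]
   [0.019, 0.0, 0.001] [-0.001, 0.0, -0.0]
end [0.5669 0.13   0.1996] 5
```

move_arm(
  moves=[
    [0.5, [0.02, 0, 0], [0, 0, 0]],
    [0.5, [0.02, 0, 0], [0, 0, 0]],
    [0.5, [0.02, 0, 0], [0, 0, 0]],
    [0.5, [0.02, 0, 0], [0, 0, 0]],
    [0.5, [0.018, 0, 0], [0, 0, 0]],
    [0.5, [0, 0, 0], [0, 0, 0]],
    [0.5, [0, 0, 0], [0, 0, 0]],
    [0.5, [0, 0, 0], [0, 0, 0]],
    [0.5, [0, 0, 0], [0, 0, 0]],
    [0.5, [0, 0, 0], [0, 0, 0]],
  ],
)

```text
time: 2.6
eef_pos: [0.5658, 0.1261, 0.2013]
tcp_rot: [0.744, 0.668, -0.0, 0.0]
contact_force: [-0.0, -0.8, 0.6]
opening: 0.497
finger_force: 0.0
```

```bash
python3 - <<'E'
from h import *
st()
im=read_camera("wrist");cv2.imwrite("pics/w1.png",im[:,:,::-1])
E
```

```text
t 2.6 p [0.5658 0.1261 0.2013] yaw 83.86 z [-0. -0. -1.] F [-0.  -0.8  0.6] M [-0.03 -0.08  0.02] op 0.497 ff 0.0 q [ 0.04  0.1   1.84 -0.    1.19  0.15]
```

View pics/w1.png

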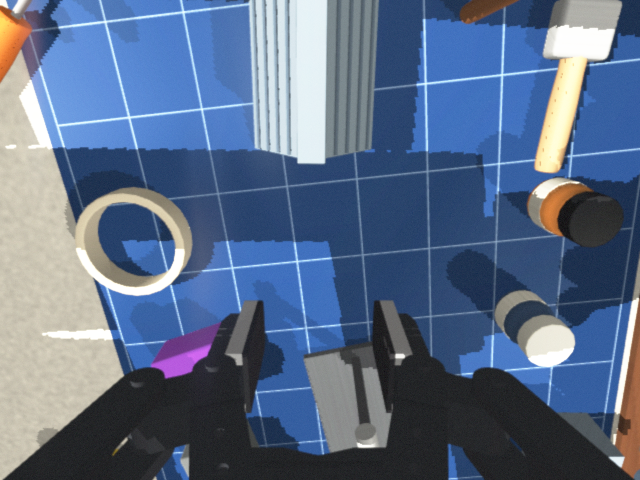

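The wrist view shows the ridge beam's plain end at about (298..326,163), with the beam running up to about (311,0). It is almost parallel to the tool's x axis.

```bash
cat >> h.py <<'E'
def wpix(u,v,z,p,q):
    c=camera_params("wrist");T=np.array(c["tool_from_camera"]);R=Ro.from_quat(q).as_matrix()
    d=R@T[:3,:3]@np.array([(u-c["cx"])/c["fx"],(v-c["cy"])/c["fy"],1]);o=np.array(p)+R@T[:3,3]
    return o+d*(z-o[2])/d[2]
E
python3 - <<'E'
from h import *
s=get_state();p,q=s["eef_pos"],s["tcp_rot"]
a=wpix(312,163,.084,p,q);b=wpix(311,1,.084,p,q);print(a,b,np.degrees(np.arctan2(-(b-a)[0],(b-a)[1])),[wpix(u,163,.084,p,q) for u in(298,326)])
plan([(.568,.193,.20,84.2,3),(.568,.193,.063,84.2,5)])
E
```

```text
[0.56652766 0.1698478  0.084     ] [0.57619014 0.26053509 0.084     ] -6.0817571050054156 [array([0.55764774, 0.17080519, 0.084     ]), array([0.57540759, 0.1688904 , 0.084     ])]
   [0.022, -0.002, 0.0] [-0.0, 0.0, -0.002]
   [0.022, -0.001, 0.001] [-0.0, 0.0, -0.002]
   [0.023, -0.002, 0.0] [-0.0, 0.0, -0.002]
end [0.5679 0.1933 0.2003] 3
   [-0.0, 0.0, 0.027] [-0.0, 0.0, -0.0]
   [-0.0, 0.0, 0.028] [-0.0, 0.0, -0.0]
   [-0.0, 0.0, 0.027] [-0.0, 0.0, -0.0]
   [-0.0, 0.0, 0.028] [-0.0, 0.0, -0.0]
   [-0.0, 0.0, 0.027] [-0.0, 0.0, -0.0]
end [0.5679 0.1933 0.0633] 5
```

move_arm(
  moves=[
    [0.5, [0.022, -0.002, 0], [0, 0, 0]],
    [0.5, [0.022, -0.001, 0], [0, 0, 0]],
    [0.5, [0.023, -0.001, 0], [0, 0, 0]],
    [0.5, [0, 0, 0.027], [0, 0, 0]],
    [0.5, [0, 0, 0.027], [0, 0, 0]],
    [0.5, [0, 0, 0.027], [0, 0, 0]],
    [0.5, [0, 0, 0.027], [0, 0, 0]],
    [0.5, [0, 0, 0.02], [0, 0, 0]],
    [0.5, [0, 0, 0.01], [0, 0, 0]],
    [0.5, [0, 0, 0], [0, 0, 0]],
  ],
)

```text
time: 3.48
eef_pos: [0.567, 0.1932, 0.0603]
tcp_rot: [0.744, 0.668, -0.002, -0.002]
contact_force: [-1.2, -1.3, -1.1]
opening: 0.5
finger_force: 0.0
```

move_arm(
  moves=[
    [0.1, [0, 0, 0], [0, 0, 0]],
    [0.1, [0, 0, 0], [0, 0, 0]],
    [0.0, [0, 0, 0], [0, 0, 0]],
    [0.0, [0, 0, 0], [0, 0, 0]],
    [0.0, [0, 0, 0], [0, 0, 0]],
    [0.0, [0, 0, 0], [0, 0, 0]],
    [0.0, [0, 0, 0], [0, 0, 0]],
    [0.0, [0, 0, 0], [0, 0, 0]],
    [0.0, [0, 0, 0], [0, 0, 0]],
    [0.0, [0, 0, 0], [0, 0, 0]],
  ],
  grip_force=60,
)

```text
time: 4.32
eef_pos: [0.5705, 0.1941, 0.0654]
tcp_rot: [0.744, 0.669, 0.001, 0.001]
contact_force: [0.1, -1.5, 6.1]
opening: 0.19
finger_force: 62.2
```

```bash
python3 - <<'E'
from h import *
st()
E
```

```text
t 4.32 p [0.5705 0.1941 0.0654] yaw 83.94 z [ 0.003  0.    -1.   ] F [ 0.1 -1.5  6.1] M [-0.24  0.05  0.06] op 0.19 ff 62.2 q [ 0.16  0.32  1.87 -0.    0.95  0.27]
```

move_arm(
  moves=[
    [0, [0, 0, -0.003], [0, 0, 0]],
    [0, [0, 0, -0.003], [0, 0, 0]],
    [0, [-0.01, 0, -0.001], [0, 0, 0]],
    [0, [-0.02, 0, 0], [0, 0, 0]],
    [0, [-0.022, 0, 0], [0, 0, 0]],
    [0, [-0.022, 0, 0], [0, 0, 0]],
    [0, [-0.022, 0, 0], [0, 0, 0]],
    [0, [-0.022, 0, 0], [0, 0, 0]],
    [0, [-0.022, 0, 0], [0, 0, 0]],
    [0, [-0.02, 0, 0], [0, 0, 0]],
  ],
)

```text
time: 5.15
eef_pos: [0.5509, 0.0334, 0.0697]
tcp_rot: [0.744, 0.669, -0.001, -0.0]
contact_force: [-0.2, 0.2, -1.9]
opening: 0.196
finger_force: 61.2
```

```bash
python3 - <<'E'
from h import *
st()
im=read_camera("top");cv2.imwrite("pics/top1.png",crop(im[:,:,::-1],85,110,485,310,2))
E
```

```text
t 5.15 p [0.5509 0.0334 0.0697] yaw 83.91 z [-0.001 -0.    -1.   ] F [-0.2  0.2 -1.9] M [-0.13 -0.02 -0.01] op 0.196 ff 61.2 q [-0.12  0.21  1.99 -0.    0.94 -0.02]
```

View pics/top1.png

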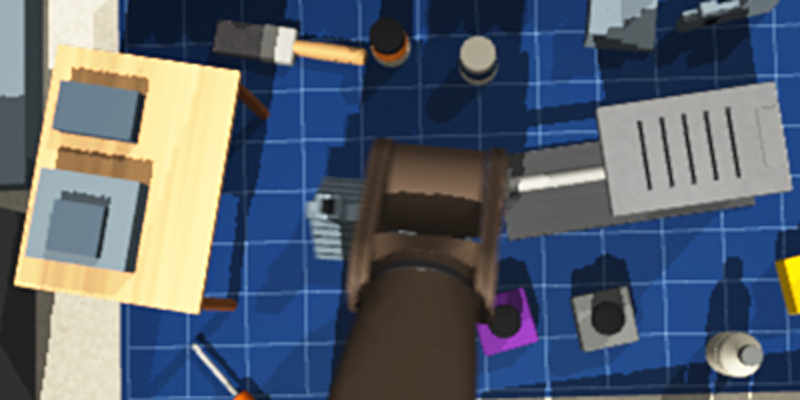

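The roof is out in the open with its chimney end showing at (330,205), clear of the bridge, and it hangs from the gripper. Next I lower it, let go and rise.

move_arm(
  moves=[
    [0, [0, 0, 0.003], [0, 0, 0]],
    [0, [0, 0, 0.002], [0, 0, 0]],
    [0, [0, 0, 0], [0, 0, 0]],
    [0, [0, 0, 0], [0, 0, 0]],
    [0.5, [0, 0, 0], [0, 0, 0]],
    [0.5, [0, 0, 0], [0, 0, 0]],
    [0.5, [0, 0, 0], [0, 0, 0]],
    [0.5, [0, 0, 0], [0, 0, 0]],
    [0.5, [0, 0, -0.01], [0, 0, 0]],
    [0.5, [0, 0, -0.02], [0, 0, 0]],
  ],
)

```text
time: 6.03
eef_pos: [0.5498, 0.0354, 0.0932]
tcp_rot: [0.744, 0.669, -0.002, -0.002]
contact_force: [0.4, 0.3, -0.1]
opening: 0.5
finger_force: 0.0
```

move_arm(
  moves=[
    [0.5, [0, 0, -0.03], [0, 0, 0]],
    [0.5, [0, 0, -0.03], [0, 0, 0]],
    [0.5, [0, 0, -0.03], [0, 0, 0]],
    [0.5, [0.025, 0, -0.01], [0, 0, 0]],
    [0.5, [0.025, 0, 0], [0, 0, 0]],
    [0.5, [0.02, 0, 0], [0, 0, 0]],
    [0.5, [0.01, 0, 0], [0, 0, 0]],
    [0.5, [0, 0, 0], [0, 0, 0]],
    [0.5, [0, 0, 0], [0, 0, 0]],
    [0.5, [0, 0, 0], [0, 0, 0]],
  ],
)

```text
time: 6.87
eef_pos: [0.5603, 0.1138, 0.1951]
tcp_rot: [0.744, 0.669, -0.0, -0.0]
contact_force: [0.8, -0.4, 0.1]
opening: 0.498
finger_force: 0.0
```

```bash
python3 - <<'E'
from h import *
st()
im=read_camera("wrist");cv2.imwrite("pics/w2.png",im[:,:,::-1])
im=read_camera("top");cv2.imwrite("pics/top2.png",im[:,:,::-1])
E
```

```text
t 6.87 p [0.5603 0.1138 0.1951] yaw 83.91 z [-0.001 -0.001 -1.   ] F [ 0.8 -0.4  0.1] M [ 0.04 -0.04 -0.  ] op 0.498 ff 0.0 q [ 0.02  0.09  1.87 -0.    1.18  0.13]
```

View pics/w2.png

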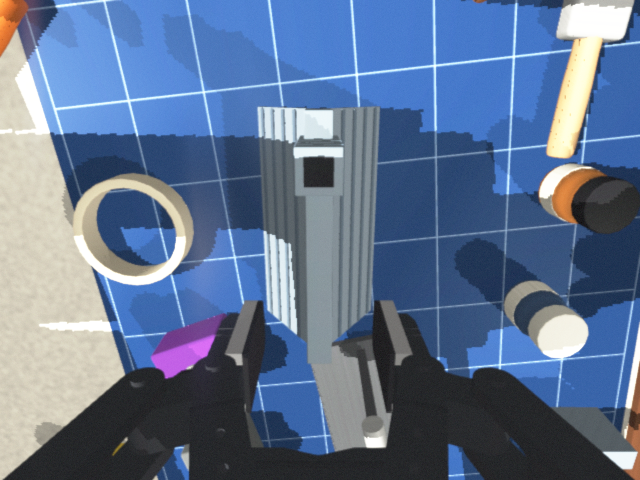

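The roof stands on the table, straight. The chimney's top centre is at about (319,171), the ridge's plain end at (320,362) and its chimney end at (318,108).

```bash
python3 - <<'E'
from h import *
s=get_state();p,q=s["eef_pos"],s["tcp_rot"]
c=wpix(319.5,171,.126,p,q);e=wpix(320,362,.084,p,q);f=wpix(318,108,.084,p,q);print(c,e,f,np.linalg.norm(e-f),np.linalg.norm((c-e)[:2]),np.degrees(np.arctan2(-(f-e)[0],(f-e)[1])))
plan([(c[0],c[1],.195,83.9,4),(c[0],c[1],.092,83.9,6)])
E
```

```text
[0.56594727 0.15999093 0.126     ] [0.55063151 0.0119255  0.084     ] [0.5683806  0.19028171 0.084     ] 0.1792371778426346 0.14885544447870366 -5.683068847983639
   [0.012, 0.0, 0.0] [-0.0, 0.0, -0.0]
   [0.012, 0.0, 0.0] [-0.0, 0.0, -0.0]
   [0.011, 0.0, 0.0] [-0.0, 0.0, -0.0]
   [0.012, 0.001, 0.0] [-0.001, 0.0, -0.001]
end [0.5664 0.1602 0.195 ] 4
   [-0.0, -0.0, 0.017] [0.0, 0.0, 0.0]
   [-0.0, -0.0, 0.017] [0.0, 0.0, 0.0]
   [-0.0, -0.0, 0.017] [0.0, 0.0, 0.0]
   [-0.0, -0.0, 0.017] [0.0, 0.0, 0.0]
   [-0.0, -0.0, 0.018] [0.0, 0.0, 0.0]
   [-0.0, -0.0, 0.017] [0.0, 0.0, 0.0]
end [0.5664 0.1602 0.092 ] 6
```

move_arm(
  moves=[
    [0.5, [0.012, 0, 0], [0, 0, 0]],
    [0.5, [0.012, 0, 0], [0, 0, 0]],
    [0.5, [0.012, 0, 0], [0, 0, 0]],
    [0.5, [0.011, 0, 0], [0, 0, 0]],
    [0.5, [0, 0, 0.018], [0, 0, 0]],
    [0.5, [0, 0, 0.02], [0, 0, 0]],
    [0.5, [0, 0, 0.02], [0, 0, 0]],
    [0.5, [0, 0, 0.02], [0, 0, 0]],
    [0.5, [0, 0, 0.018], [0, 0, 0]],
    [0.5, [0, 0, 0.009], [0, 0, 0]],
  ],
)

```text
time: 7.8
eef_pos: [0.5639, 0.1622, 0.0875]
tcp_rot: [0.743, 0.669, -0.002, -0.001]
contact_force: [-0.9, 0.9, -1.0]
opening: 0.502
finger_force: 0.0
```

move_arm(
  moves=[
    [0.5, [0, 0, 0], [0, 0, 0]],
    [0.2, [0, 0, 0], [0, 0, 0]],
    [0.2, [0, 0, 0], [0, 0, 0]],
    [0.0, [0, 0, 0], [0, 0, 0]],
    [0.0, [0, 0, 0], [0, 0, 0]],
    [0.0, [0, 0, 0], [0, 0, 0]],
    [0.0, [0, 0, 0], [0, 0, 0]],
    [0.0, [0, 0, 0], [0, 0, 0]],
    [0.0, [0, 0, 0], [0, 0, 0]],
    [0.0, [0, 0, 0], [0, 0, 0]],
  ],
  grip_force=70,
)

```text
time: 8.63
eef_pos: [0.5661, 0.1615, 0.0912]
tcp_rot: [0.744, 0.669, 0.001, 0.0]
contact_force: [0.7, 0.5, 3.9]
opening: 0.299
finger_force: 69.6
```

```bash
python3 - <<'E'
from h import *
st()
E
```

```text
t 8.63 p [0.5661 0.1615 0.0912] yaw 83.92 z [ 0.001  0.    -1.   ] F [0.7 0.5 3.9] M [ 0.06  0.03 -0.02] op 0.299 ff 69.6 q [0.11 0.25 1.89 0.   0.99 0.21]
```

```bash
python3 - <<'E'
from h import *
plan([(.566,.1615,.13,83.9,3),(.566,.155,.226,83.9,4),(.5765,.043,.226,96.4,5),(.5765,.043,.156,96.4,5)])
E
```

```text
[0.0, -0.0, -0.013] [0.0, -0.0, 0.0]
   [0.0, -0.0, -0.013] [0.001, -0.0, 0.0]
   [0.0, -0.0, -0.013] [0.0, -0.001, 0.0]
end [0.566  0.1614 0.1302] 3
   [-0.002, 0.0, -0.024] [0.0, 0.0, 0.0]
   [-0.001, 0.0, -0.024] [0.0, 0.0, 0.0]
   [-0.002, 0.0, -0.024] [0.0, 0.0, 0.0]
   [-0.001, 0.001, -0.024] [0.0, 0.0, 0.0]
end [0.5664 0.1554 0.2262] 4
   [-0.022, 0.004, 0.0] [0.0, 0.0, -0.044]
   [-0.022, 0.004, 0.0] [0.0, 0.0, -0.043]
   [-0.023, 0.002, 0.0] [0.0, 0.0, -0.044]
   [-0.022, 0.002, 0.0] [0.0, 0.0, -0.043]
   [-0.023, 0.0, 0.0] [0.0, 0.001, -0.044]
end [0.5763 0.043  0.2263] 5
   [-0.0, 0.0, 0.014] [0.0, -0.0, 0.0]
   [-0.0, 0.0, 0.014] [0.0, -0.0, 0.0]
   [-0.0, 0.0, 0.014] [0.0, -0.0, 0.0]
   [-0.0, 0.0, 0.014] [0.0, -0.0, 0.0]
   [-0.0, 0.0, 0.014] [0.0, -0.0, 0.0]
end [0.5763 0.043  0.1563] 5
```

move_arm(
  moves=[
    [0, [0, 0, -0.008], [0, 0, 0]],
    [0, [0, 0, -0.015], [0, 0, 0]],
    [0, [0, 0, -0.016], [0, 0, 0]],
    [0, [-0.002, 0, -0.024], [0, 0, 0]],
    [0, [-0.001, 0, -0.024], [0, 0, 0]],
    [0, [-0.002, 0, -0.024], [0, 0, 0]],
    [0, [-0.001, 0, -0.024], [0, 0, 0]],
    [0, [-0.022, 0.004, 0], [0, 0, -0.044]],
    [0, [-0.022, 0.004, 0], [0, 0, -0.043]],
    [0, [-0.023, 0.002, 0], [0, 0, -0.044]],
  ],
)

```text
time: 9.47
eef_pos: [0.5705, 0.0873, 0.2259]
tcp_rot: [0.697, 0.717, 0.0, 0.0]
contact_force: [0.1, -0.6, -2.2]
opening: 0.294
finger_force: 69.5
```

move_arm(
  moves=[
    [0, [-0.022, 0.002, 0], [0, 0, -0.043]],
    [0, [-0.023, 0, 0], [0, 0, -0.044]],
    [0, [0, 0, 0], [0, 0, 0]],
    [0, [0, 0, 0], [0, 0, 0]],
    [0, [0, 0, 0], [0, 0, 0]],
    [0, [0, 0, 0], [0, 0, 0]],
    [0, [0, 0, 0], [0, 0, 0]],
    [0, [0, 0, 0], [0, 0, 0]],
    [0, [0, 0, 0], [0, 0, 0]],
    [0, [0, 0, 0], [0, 0, 0]],
  ],
)

```text
time: 10.3
eef_pos: [0.5748, 0.0434, 0.2253]
tcp_rot: [0.666, 0.746, 0.0, -0.0]
contact_force: [-0.1, -0.2, -0.6]
opening: 0.295
finger_force: 69.4
```

```bash
python3 - <<'E'
from h import *
st()
a=read_camera("wrist");b=read_camera("scene")
cv2.imwrite("pics/ws3.png",np.hstack([cv2.resize(a[:,:,::-1],(400,300)),crop(b[:,:,::-1],180,140,380,290,2)]))
cv2.imwrite("pics/w3.png",a[:,:,::-1]);cv2.imwrite("pics/s3.png",b[:,:,::-1])
plan([(.5765,.043,.156,96.4,5)])
E
```

```text
t 10.3 p [0.5748 0.0434 0.2253] yaw 96.46 z [-0.  0. -1.] F [-0.1 -0.2 -0.6] M [ 0.08  0.04 -0.05] op 0.295 ff 69.4 q [-0.1   0.08  1.83  0.    1.24 -0.21]
   [-0.0, 0.0, 0.014] [0.0, 0.0, 0.0]
   [-0.0, 0.0, 0.014] [0.0, 0.0, 0.0]
   [-0.0, 0.001, 0.014] [0.0, 0.0, 0.0]
   [-0.0, 0.0, 0.014] [0.0, 0.0, 0.0]
   [-0.0, 0.001, 0.013] [0.0, 0.0, 0.001]
end [0.5768 0.0434 0.1564] 5
```

View pics/ws3.png

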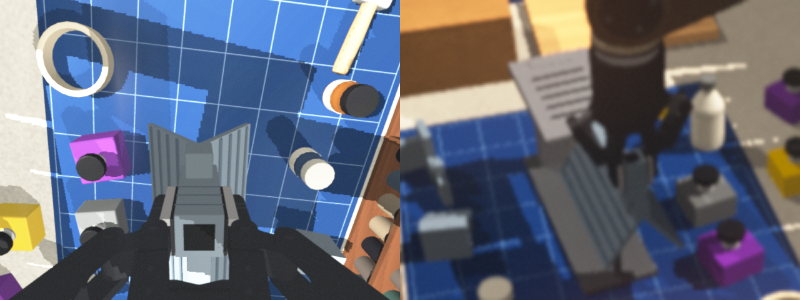

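The roof is held level above the bar's open half, with the chimney outward and the lamp behind it. Next I lower it astride the bar.

move_arm(
  moves=[
    [0, [0, 0.001, 0.012], [0, 0, 0]],
    [0, [0, 0.001, 0.014], [0, 0, 0]],
    [0, [0, 0, 0.014], [0, 0, 0]],
    [0, [0, 0, 0.012], [0, 0, 0]],
    [0, [0, 0, 0.01], [0, 0, 0]],
    [0, [0, 0, 0.006], [0, 0, 0]],
    [0, [0, 0, 0], [0, 0, 0]],
    [0, [0, 0, 0], [0, 0, 0]],
    [0, [0, 0, 0], [0, 0, 0]],
    [0, [0, 0, 0], [0, 0, 0]],
  ],
)

```text
time: 11.23
eef_pos: [0.5775, 0.0431, 0.1584]
tcp_rot: [0.666, 0.746, 0.001, 0.001]
contact_force: [-0.0, 0.5, -0.2]
opening: 0.296
finger_force: 69.4
```

```bash
python3 - <<'E'
from h import *
st()
plan([(.5883,-.0614,.156,96.4,8)])
E
```

```text
t 11.23 p [0.5775 0.0431 0.1584] yaw 96.42 z [ 0.002 -0.    -1.   ] F [-0.   0.5 -0.2] M [0.08 0.   0.01] op 0.296 ff 69.4 q [-0.1   0.15  1.88 -0.    1.11 -0.21]
   [-0.013, -0.0, 0.0] [0.0, 0.0, 0.0]
   [-0.013, -0.0, 0.0] [0.0, 0.0, 0.0]
   [-0.013, -0.0, 0.0] [0.0, 0.0, 0.0]
   [-0.013, -0.0, 0.0] [0.0, 0.0, 0.0]
   [-0.013, -0.0, 0.001] [0.001, 0.0, 0.0]
   [-0.013, -0.0, 0.0] [0.0, 0.0, 0.0]
   [-0.014, -0.0, 0.001] [0.001, 0.0, 0.0]
   [-0.013, -0.001, 0.0] [0.0, 0.0, 0.0]
end [ 0.5883 -0.0614  0.1565] 8
```

move_arm(
  moves=[
    [0, [-0.005, 0, 0.001], [0, 0, 0]],
    [0, [-0.01, 0, 0.001], [0, 0, 0]],
    [0, [-0.012, 0, 0], [0, 0, 0]],
    [0, [-0.013, 0, 0], [0, 0, 0]],
    [0, [-0.013, 0, 0], [0, 0, 0]],
    [0, [-0.01, 0, 0], [0, 0, 0]],
    [0, [-0.007, 0, 0], [0, 0, 0]],
    [0, [0, 0, 0], [0, 0, 0]],
    [0, [0, 0, 0], [0, 0, 0]],
    [0, [0, 0, 0], [0, 0, 0]],
  ],
)

```text
time: 12.07
eef_pos: [0.5845, -0.0262, 0.1552]
tcp_rot: [0.666, 0.746, 0.0, -0.0]
contact_force: [0.3, 0.7, -1.2]
opening: 0.298
finger_force: 69.4
```

```bash
python3 - <<'E'
from h import *
st()
plan([(.5883,-.0614,.156,96.4,4)])
E
```

```text
t 12.07 p [ 0.5845 -0.0262  0.1552] yaw 96.41 z [-0.  0. -1.] F [ 0.3  0.7 -1.2] M [ 0.09  0.04 -0.01] op 0.298 ff 69.4 q [-0.22  0.16  1.87  0.    1.11 -0.33]
   [-0.009, -0.0, -0.0] [-0.0, -0.0, 0.0]
   [-0.009, -0.0, -0.0] [-0.0, -0.0, 0.0]
   [-0.009, -0.0, -0.0] [-0.0, -0.0, 0.0]
   [-0.008, -0.0, -0.001] [-0.0, -0.0, 0.0]
end [ 0.5884 -0.061   0.1562] 4
```

move_arm(
  moves=[
    [0, [-0.009, 0, 0], [0, 0, 0]],
    [0, [-0.01, 0, 0], [0, 0, 0]],
    [0, [-0.009, 0, 0], [0, 0, 0]],
    [0, [-0.007, 0, 0], [0, 0, 0]],
    [0, [0, 0, 0], [0, 0, 0]],
    [0, [0, 0, 0], [0, 0, 0]],
    [0, [0, 0, 0.003], [0, 0, 0]],
    [0, [0, 0, 0.002], [0, 0, 0]],
    [0, [0, 0, 0], [0, 0, 0]],
    [0, [0, 0, 0], [0, 0, 0]],
  ],
)

```text
time: 12.9
eef_pos: [0.5882, -0.0608, 0.1499]
tcp_rot: [0.666, 0.746, -0.0, -0.0]
contact_force: [-0.5, -0.3, -1.0]
opening: 0.291
finger_force: 69.4
```

```bash
python3 - <<'E'
from h import *
st()
a=read_camera("top");b=read_camera("scene");c=read_camera("wrist")
cv2.imwrite("pics/ws4.png",np.vstack([np.hstack([crop(a[:,:,::-1],320,130,520,280,2),crop(b[:,:,::-1],210,150,360,300,2)[:300]]),np.hstack([cv2.resize(c[:,:,::-1],(400,300)),np.zeros((300,300,3),np.uint8)])]))
E
```

```text
t 12.9 p [ 0.5882 -0.0608  0.1499] yaw 96.44 z [-0.001  0.    -1.   ] F [-0.5 -0.3 -1. ] M [ 0.08 -0.   -0.01] op 0.291 ff 69.4 q [-0.27  0.18  1.85  0.    1.1  -0.39]
```

View pics/ws4.png

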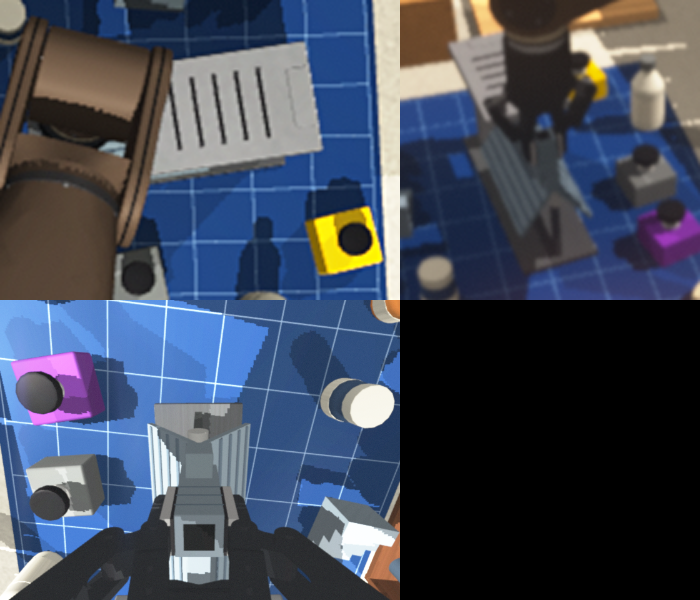

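The roof sits astride the bar over the post, centred, with the plain end under the lamp. Next I lower it the last few mm and release.

move_arm(
  moves=[
    [0, [0, 0, 0.002], [0, 0, 0]],
    [0, [0, 0, 0.001], [0, 0, 0]],
    [0, [0, 0, 0], [0, 0, 0]],
    [0, [0, 0, 0], [0, 0, 0]],
    [0, [0, 0, 0], [0, 0, 0]],
    [0, [0, 0, 0], [0, 0, 0]],
    [0, [0, 0, 0], [0, 0, 0]],
    [0, [0, 0, 0], [0, 0, 0]],
    [0, [0, 0, 0], [0, 0, 0]],
    [0, [0, 0, 0], [0, 0, 0]],
  ],
  grip_force=30,
)

```text
time: 13.88
eef_pos: [0.5884, -0.0612, 0.1482]
tcp_rot: [0.666, 0.746, -0.0, -0.0]
contact_force: [-2.9, 0.7, 5.4]
opening: 0.3
finger_force: 70.2
```

```bash
python3 - <<'E'
from h import *
st()
E
```

```text
t 13.88 p [ 0.5884 -0.0612  0.1482] yaw 96.46 z [-0.001 -0.    -1.   ] F [-2.9  0.7  5.4] M [0.04 0.85 0.28] op 0.3 ff 70.2 q [-0.27  0.19  1.86 -0.    1.1  -0.39]
```

move_arm(
  moves=[
    [0, [0, -0.001, 0], [0, 0, 0]],
    [0, [0, 0, 0], [0, 0, 0]],
    [0, [0, 0, 0], [0, 0, 0]],
    [0.4, [0, 0, 0], [0, 0, 0]],
    [0.4, [0, 0, 0], [0, 0, 0]],
    [0.5, [0, 0, 0], [0, 0, 0]],
    [0.5, [0, 0, 0], [0, 0, 0]],
    [0.5, [0, 0, 0], [0, 0, 0]],
    [0.5, [0, 0, 0], [0, 0, 0]],
    [0.5, [0, 0, 0], [0, 0, 0]],
  ],
)

```text
time: 14.72
eef_pos: [0.5875, -0.0613, 0.1471]
tcp_rot: [0.666, 0.746, -0.0, -0.0]
contact_force: [0.5, -0.5, 0.2]
opening: 0.498
finger_force: 0.0
```

move_arm(
  moves=[
    [0.5, [0, 0, -0.008], [0, 0, 0]],
    [0.5, [0, 0, -0.015], [0, 0, 0]],
    [0.5, [0, 0, -0.02], [0, 0, 0]],
    [0.5, [0, 0, -0.025], [0, 0, 0]],
    [0.5, [0, 0, -0.02], [0, 0, 0]],
    [0.3, [0, -0.015, 0], [0, 0, 0]],
    [0.0, [0, -0.03, 0], [0, 0, 0]],
    [0.0, [0, -0.03, 0], [0, 0, 0]],
    [0.0, [0, -0.03, 0], [0, 0, 0]],
    [0.0, [0, -0.015, 0], [0, 0, 0]],
  ],
)

```text
time: 15.55
eef_pos: [0.4659, -0.0746, 0.2357]
tcp_rot: [0.666, 0.746, -0.0, -0.0]
contact_force: [0.8, -0.5, 0.4]
opening: 0.001
finger_force: 0.0
```

```bash
python3 - <<'E'
from h import *
st()
a=read_camera("top");b=read_camera("scene")
cv2.imwrite("pics/ws5.png",np.hstack([crop(a[:,:,::-1],310,130,500,280,2),crop(b[:,:,::-1],200,150,360,300,2)]))
plan([(.4407,-.1347,.235,96.4,4),(.4407,-.1347,.075,96.4,6)])
E
```

```text
t 15.55 p [ 0.4659 -0.0746  0.2357] yaw 96.41 z [-0.001 -0.    -1.   ] F [ 0.8 -0.5  0.4] M [-0.01 -0.02 -0.  ] op 0.001 ff 0.0 q [-0.37 -0.18  2.05 -0.    1.27 -0.49]
   [-0.014, -0.008, 0.0] [0.0, 0.0, -0.0]
   [-0.014, -0.008, 0.0] [0.0, 0.0, -0.0]
   [-0.014, -0.008, 0.001] [0.0, 0.0, -0.0]
   [-0.015, -0.009, 0.0] [0.001, 0.001, -0.001]
end [ 0.4403 -0.1351  0.235 ] 4
   [0.0, 0.0, 0.027] [-0.0, -0.0, 0.0]
   [0.0, 0.0, 0.027] [-0.0, -0.0, 0.0]
   [0.0, 0.0, 0.027] [-0.0, -0.0, 0.0]
   [0.0, 0.0, 0.026] [-0.0, -0.0, 0.0]
   [0.0, 0.0, 0.027] [-0.0, -0.0, 0.0]
   [0.0, 0.0, 0.026] [-0.0, -0.0, 0.0]
end [ 0.4403 -0.135   0.075 ] 6
```

View pics/ws5.png

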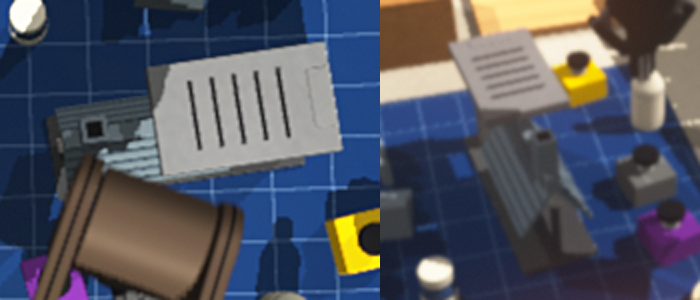

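The roof hangs astride the bar on its own: the chimney is outside at crop pixel (95,128) and the plain end is under the lamp. The timer head in the scene view at about (333,227) agrees with the projected (332,226). Next I press it.

move_arm(
  moves=[
    [0, [-0.014, -0.008, 0], [0, 0, 0]],
    [0, [-0.014, -0.008, 0], [0, 0, 0]],
    [0, [-0.014, -0.008, 0], [0, 0, 0]],
    [0, [-0.015, -0.009, 0], [0, 0, 0]],
    [0, [0, 0, 0.027], [0, 0, 0]],
    [0, [0, 0, 0.03], [0, 0, 0]],
    [0, [0, 0, 0.03], [0, 0, 0]],
    [0, [0, 0, 0.03], [0, 0, 0]],
    [0, [0, 0, 0.025], [0, 0, 0]],
    [0, [0, 0, 0.015], [0, 0, 0]],
  ],
)

```text
time: 16.48
eef_pos: [0.4414, -0.1345, 0.0757]
tcp_rot: [0.666, 0.746, -0.0, -0.002]
contact_force: [-0.3, 0.2, 0.6]
opening: 0.001
finger_force: 0.0
```

```bash
python3 - <<'E'
from h import *
st()
c=pix("top",310+95/2,130+128/2,.182);print("chimney",c,"expected",np.array([.5953,-.1225])+.06*np.array([-.1132,.9936]))
E
```

```text
t 16.48 p [ 0.4414 -0.1345  0.0757] yaw 96.41 z [-0.003  0.002 -1.   ] F [-0.3  0.2  0.6] M [ 0.05 -0.01 -0.06] op 0.001 ff 0.0 q [-0.52  0.01  2.2   0.    0.93 -0.63]
chimney [ 0.58937868 -0.06362549  0.182     ] expected [ 0.588508 -0.062884]
```

Chimney is within 1 mm of where it should be. Press down.

move_arm(
  moves=[
    [0, [0, 0, 0.005], [0, 0, 0]],
    [0, [0, 0, 0.004], [0, 0, 0]],
    [0, [0, 0, 0.003], [0, 0, 0]],
    [0, [0, 0, 0.003], [0, 0, 0]],
    [0, [0, 0, 0.002], [0, 0, 0]],
    [0, [0, 0, 0.002], [0, 0, 0]],
    [0, [0, 0, 0], [0, 0, 0]],
    [0, [0, 0, 0], [0, 0, 0]],
    [0, [0, 0, 0], [0, 0, 0]],
    [0, [0, 0, 0], [0, 0, 0]],
  ],
)

```text
time: 17.32
eef_pos: [0.4431, -0.1357, 0.0603]
tcp_rot: [0.666, 0.746, 0.001, 0.002]
contact_force: [3.3, 0.0, 4.9]
opening: -0.003
finger_force: 2.0
```

```bash
python3 - <<'E'
from h import *
st()
E
```

```text
t 17.32 p [ 0.4431 -0.1357  0.0603] yaw 96.41 z [ 0.003 -0.002 -1.   ] F [3.3 0.  4.9] M [ 0.02 -0.44  0.04] op -0.003 ff 2.0 q [-0.52  0.04  2.21  0.    0.89 -0.63]
```

move_arm(
  moves=[
    [0, [0, 0, 0.002], [0, 0, 0]],
    [0, [0, 0, 0.002], [0, 0, 0]],
    [0, [0, 0, 0.001], [0, 0, 0]],
    [0, [0, 0, 0.001], [0, 0, 0]],
    [0, [0, 0, 0], [0, 0, 0]],
    [0, [0, 0, 0], [0, 0, 0]],
    [0, [0, 0, 0], [0, 0, 0]],
    [0, [0, 0, 0], [0, 0, 0]],
    [0, [0, 0, 0], [0, 0, 0]],
    [0, [0, 0, 0], [0, 0, 0]],
  ],
)

```text
time: 18.15
eef_pos: [0.4433, -0.1357, 0.0559]
tcp_rot: [0.666, 0.746, 0.0, 0.001]
contact_force: [-2.0, 1.9, 17.5]
opening: 0.002
finger_force: 8.7
```

```bash
python3 - <<'E'
from h import *
st()
E
```

```text
t 18.15 p [ 0.4433 -0.1357  0.0559] yaw 96.42 z [ 0.002 -0.001 -1.   ] F [-2.   1.9 17.5] M [0.42 0.23 0.03] op 0.002 ff 8.7 q [-0.52  0.05  2.21  0.    0.89 -0.63]
```

At 17.5 N, well past the 6 N spring, with the tip at 0.0559, the plunger is on its stop. Now I back off and move clear.

move_arm(
  moves=[
    [0, [0, 0, -0.005], [0, 0, 0]],
    [0, [0, 0, -0.008], [0, 0, 0]],
    [0, [0, 0, -0.015], [0, 0, 0]],
    [0, [0, 0, -0.03], [0, 0, 0]],
    [0, [0, 0, -0.04], [0, 0, 0]],
    [0, [0, 0, -0.04], [0, 0, 0]],
    [0, [0, 0, -0.03], [0, 0, 0]],
    [0, [0, 0, -0.02], [0, 0, 0]],
    [0, [0, 0, 0], [0, 0, 0]],
    [0, [0, 0, 0], [0, 0, 0]],
  ],
)

```text
time: 18.98
eef_pos: [0.4412, -0.1349, 0.2409]
tcp_rot: [0.666, 0.746, -0.0, -0.001]
contact_force: [-0.2, -0.0, -0.6]
opening: -0.002
finger_force: 0.0
```

```bash
python3 - <<'E'
from h import *
st()
b=read_camera("scene");c=read_camera("wrist")
cv2.imwrite("pics/ws6.png",np.hstack([cv2.resize(c[:,:,::-1],(400,300)),crop(b[:,:,::-1],180,150,380,300,2)]))
E
```

```text
t 18.98 p [ 0.4412 -0.1349  0.2409] yaw 96.42 z [-0.001  0.    -1.   ] F [-0.2 -0.  -0.6] M [-0.    0.05 -0.01] op -0.002 ff 0.0 q [-0.52 -0.21  2.07 -0.    1.28 -0.63]
```

View pics/ws6.png

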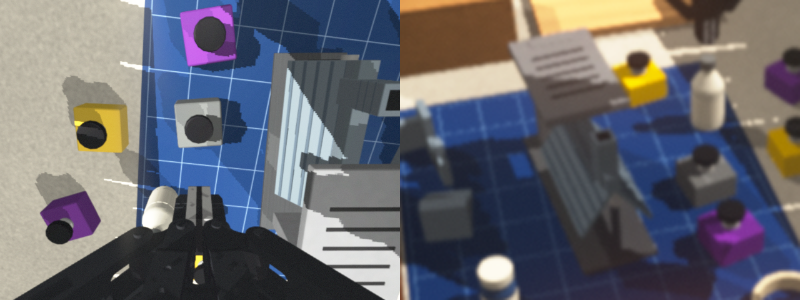

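The roof hangs on the bar, the timer's plunger is back up at scene crop (705,155), the bottle at (708,95) and jar at (497,275) stand, and the robot touches nothing.

```bash
python3 -c "
from plant import *
print(sign_off())"
```

```text
the job is handed in; nothing more can be done
None
```

The job is handed in at about 19 s: the roof was drawn out, stood on the table and released, then hung half under the lamp with its chimney outside (chimney within about 1 mm of target); the timer was pressed to its stop and came back up, and nothing was knocked over in any view I took.

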